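# Put the used instruments to soak

### The arm

A 6-joint arm with a two-finger parallel gripper is mounted at the origin on a cart in front of the work surface, level with it; the furniture and walls round the work are solid. World frame = base frame: x ahead of the robot, y to its left, z up, the work surface at z = 0. Lengths are in m, angles in rad, forces in N, time in s.
With the tool pointing down it reaches from about 0.275 to 0.825 m from the base axis. Payload 4.9 kg.
Tool frame: the origin (TCP) lies midway between the tips of the shut fingers; the grasp point (between the pads) lies 19 mm behind it (bot.grip_depth is the distance from the TCP to the grasp point, in m); z points along the fingers, y is the line along which they close (so a half turn about z gives the same grasp; the last joint's range is limited). The gripper opens to 85 mm and grips with 20 to 120 N. Pads are 22 mm wide; open, the fingers measure 114 mm over their backs; the gripper's body (76 mm by 85 mm) begins 54 mm behind the grasp point. The pads swing forward as they close: fully open they stand 13 mm farther back than shut.
Start: joints at [-1.419, 0.326, -0.193, 1.052, 0, 1.437], TCP at [0.155, -0.528, 0.231] pointing down, gripper open.
Joint ranges: [-2.65, 2.65], [-0.97, 1.79], [-1.3, 1.35], [-1.93, 2.1], [-1.47, 1.37], [-3.14, 3.14]. Speed limits (rad/s): [2.57, 2.57, 3.14, 3.14, 3.14, 3.14].

### API

Orientations are given as a unit quaternion [w, x, y, z].
In Python, from cell import bot gives the robot as it stands. Calls block until the motion is done:
- bot.move_pose(position, orientation): joint-space move of the TCP to a pose.
- bot.move_linear(position, speed=0.15, rotation=None, until_force=None): straight line of the TCP; rotation=None keeps the orientation; speed is the mean speed in m/s. With until_force (N) it stops when the force on the tool has changed by that much, and returns True; else False.
- bot.goto_joints(angles): joint-space move.
- bot.set_gripper(opening, grasp_force=None): opening from 0.0 (shut) to 1.0 (fully open); grasp_force is the grip in N (None keeps the last); returns when the fingers have stopped.
- bot.wait(seconds).
- bot.solve_ik(position, orientation): joint angles nearest the present ones, or None.
- bot.camera(name): name is "scene" or "top" or "wrist"; returns the picture (420x560x3 uint8, red, green, blue); there is no depth.
- bot.calibration(name): a dict with "mtx" (3x3 intrinsics, pixels), "extrinsics" (4x4, takes a point from world to camera coordinates); the wrist camera has in their place "hand_eye" (4x4, takes a point from camera to tool coordinates, whose origin is the TCP and whose axes are the flange's). Camera axes: x right, y down, z forward; pixel columns grow to the right and rows downward; lengths in m; the calibration is good to about 2 mm. A picture is of the moment at which its call begins: read the wrist's pose just before it. calibration takes no time and is no camera call.
A pose or a line that the arm cannot do raises bot.PlanningError and nothing moves.
- bot.close_job(): hands the job in; it is judged then, once.
Trained networks look in the newest picture that a camera, given by its name, has taken for a name from the list of things; names that differ only in an ending like _2 or _b are one class to them, and where a whole thing is asked for, a point or a joint stands for the part that bears it (a point fixed in the world has none). Each returns a list of dicts, best first, with "confidence" (0 to 1); they miss things now and then, are a little off and sometimes report something else, mostly with a low value. They report only what shows in the picture. A call takes as long as a camera call. They do not tell look-alikes from the thing itself.
- bot.search_frame(camera, thing): "bbox" ([left, top, width, height] in pixels, round what is visible of it).
Readings, each from a call of its own:
- bot.read_clock(): time.
- bot.read_joint_positions(): joint angles.
- bot.read_joint_vel(): joint speeds.
- bot.read_joint_efforts(): joint torques, N m.
- bot.read_position(): TCP position.
- bot.read_tool_rot(): TCP orientation.
- bot.read_ft_force(): force on the tool from outside, world axes, zero at the start.
- bot.read_moment(): the same for the moment, N m.
- bot.read_gripper_width(): opening from 0.0 (shut) to 1.0 (fully open).
- bot.read_finger_force(): force on a finger pad.
Only numpy, scipy, OpenCV 4.12 (cv2) and the standard library are available. Lean on these libraries where they do the work, as an engineer would, in place of code of your own. Each camera call takes 0.05 s, during which the arm holds its last target. There are 200 camera calls.

### The job

Put every used instrument from the grey mat into the deep steel cup, working tip down on the cup's floor, so that each one leans with its handle out over the side of the rim that has the turned-out lip. When all of them stand so, press the cap of the spray canister fully down to wet them and let it spring back up. Leave the specimen jar, the gauze pack and the bottle where they stand.

Things in the scene. Friction and masses are not known exactly. Their poses are not given: they have to be found in the camera images.
- soak_cup: Fixed deep oblong open steel cup: outside 66 (its x) x 114 (its y) x 80 mm high, walls and floor 3 mm, inside 60 x 108 mm. Origin: centre of its underside on the table, z up. Its long side toward its own +x carries the turned-out lip, a flat flange 102 x 19 mm level with the rim; other rims plain. Lip and floor are grippy. The lip looks away from the robot within 35 degrees.
- cap_top (a point): Centre of the flat top of the spray canister's white sprung cap: 23 mm across, 166 mm above the table, moves down with the cap. The canister (53 mm across, fixed in a 90 mm round foot) stands about 230 mm from the cup toward the cup's +y, nozzle aimed at the cup.
- cap (a joint): Travel of the spray cap, m: 0 up, 0.006 fully down; it is sprung (about 2 N to start, about 7 N fully down) and comes back up by itself.
- elevator_1: Slim steel periosteal elevator, 167 mm long, 70 g, octagonal handle 10 mm thick over the +y half (from y = -14 to +84 mm), 4 mm shaft and blade beyond it. Origin mid-length on its underside; working tip toward its own -y, handle toward +y, z up as it lies. Starts flat on the mat, handle roughly away from the robot. May be absent.
- elevator_2: A second elevator, the same as elevator_1. Origin mid-length on its underside; working tip toward its own -y, handle toward +y, z up as it lies. Starts flat on the mat, handle roughly away from the robot. May be absent.
- forceps: Steel tissue forceps, 142 mm long, 12 mm wide, 9 mm thick, 35 g. Origin mid-length on its underside; working tip toward its own -y, handle toward +y, z up as it lies. Starts flat on the mat, handle roughly away from the robot. May be absent.
- hex_driver: Hex driver, 153 mm long, 55 g, 19 mm thick fluted handle over the +y half (y = 0 to 77 mm), 4 mm steel shaft over the rest. Origin mid-length on its underside; working tip toward its own -y, handle toward +y, z up as it lies. Starts flat on the mat, handle roughly away from the robot. May be absent.
- elevator_1_tip (a point): Working tip of elevator_1, on its long axis (82 mm from the origin along -y, 5 mm up).
- elevator_1_end (a point): Handle end of elevator_1, on its long axis (84 mm from the origin along +y, 5 mm up).
- elevator_2_tip (a point): Working tip of elevator_2, on its long axis (82 mm from the origin along -y, 5 mm up).
- elevator_2_end (a point): Handle end of elevator_2, on its long axis (84 mm from the origin along +y, 5 mm up).
- forceps_tip (a point): Working tip of forceps, on its long axis (71 mm from the origin along -y, 4.5 mm up).
- forceps_end (a point): Handle end of forceps, on its long axis (71 mm from the origin along +y, 4.5 mm up).
- hex_driver_tip (a point): Working tip of hex_driver, on its long axis (74 mm from the origin along -y, 9.5 mm up).
- hex_driver_end (a point): Handle end of hex_driver, on its long axis (77 mm from the origin along +y, 9.5 mm up).
- mat: Fixed grey mat 200 x 280 x 3 mm on which the used instruments lie side by side, about 69 mm apart; origin under its centre.
- specimen_jar: Bystander: screw-top specimen jar, 40 mm across, 52 mm high, behind the work; origin at the centre of its underside.
- gauze_pack: Bystander: flat gauze pack 62 x 75 x 11 mm, behind the mat; origin at the centre of its underside.
- saline_bottle: Bystander: white bottle with screw cap, 58 mm across, 138 mm high, behind the cup; origin at the centre of its underside.
Mind the look-alikes: they are no part of the job. Leave any green or red look-alike of the part that bears cap_top alone.

How it is judged:
By the outcome, as a careful person would: the job done as asked, in the order asked, and still so for the second after the job is handed in, with the robot touching nothing.
Of elevator_1, elevator_2, forceps, hex_driver only 3 to 4 are there at a start; the rules pass over those that are not, and their reading is None.
At some moment in a run one of elevator_1, elevator_2, forceps, hex_driver may be knocked a few centimetres aside while the robot is not near it.
Once in a run the grip may slacken for a moment while it holds something.
It also fails if it takes over 210 s, if anything falls off the work surface, if the arm or the gripper's body presses on something with over 40 N, if the wrist force passes 120 N, or if a joint passes its speed limit or range.

## Working session

There is one attempt and no reset: what is moved stays moved. The work goes in short steps, each a Python script; the robot and the scene stay as the last script left them, time stands still between calls to the robot, and variables do not carry over. Pictures are saved under pics/ and viewed, at most 14 in all, crops included, and the job is handed in when it is done.

```bash
ls; mkdir -p pics; python3 - <<'E'
from cell import bot
import cv2,numpy as np
for c in ["scene","top"]:
    im=bot.camera(c); cv2.imwrite(f"pics/{c}0.png",im[:,:,::-1])
    k=bot.calibration(c); print(c,np.round(k["mtx"],1).tolist(),np.round(k["extrinsics"],4).tolist())
    for t in ["soak_cup","cap_top","elevator_1","forceps","hex_driver","mat","specimen_jar","gauze_pack","saline_bottle"]:
        print(t,[(np.round(d["bbox"]).tolist(),round(d["confidence"],2)) for d in bot.search_frame(c,t)])
print(np.round(bot.calibration("wrist")["mtx"],1).tolist(),np.round(bot.calibration("wrist")["hand_eye"],4).tolist(),bot.read_tool_rot(),bot.read_clock())
E
```

```text
pics
scene [[392.6, 0.0, 280.9], [0.0, 392.6, 206.9], [0.0, 0.0, 1.0]] [[-0.6469, -0.7625, -0.008, 0.3512], [-0.3921, 0.3416, -0.8542, 0.3118], [0.654, -0.5495, -0.52, 0.8451], [0.0, 0.0, 0.0, 1.0]]
soak_cup [([243.0, 212.0, 46.0, 47.0], 0.66)]
cap_top []
elevator_1 [([192.0, 225.0, 11.0, 13.0], 0.58), ([336.0, 211.0, 10.0, 3.0], 0.43)]
forceps []
hex_driver [([319.0, 217.0, 17.0, 10.0], 0.63)]
mat [([310.0, 204.0, 66.0, 46.0], 0.7)]
specimen_jar [([243.0, 188.0, 9.0, 19.0], 0.59)]
gauze_pack [([286.0, 189.0, 24.0, 9.0], 0.45)]
saline_bottle [([209.0, 176.0, 18.0, 41.0], 0.62), ([338.0, 210.0, 8.0, 6.0], 0.26)]
top [[428.9, 0.0, 281.2], [0.0, 428.9, 209.1], [0.0, 0.0, 1.0]] [[-0.0008, -0.9999, 0.013, -0.0237], [-0.9808, -0.0018, -0.1951, 0.5757], [0.1951, -0.0129, -0.9807, 1.104], [0.0, 0.0, 0.0, 1.0]]
soak_cup [([229.0, 197.0, 49.0, 41.0], 0.56)]
cap_top []
elevator_1 [([356.0, 220.0, 7.0, 54.0], 0.45)]
forceps [([409.0, 231.0, 4.0, 50.0], 0.57)]
hex_driver [([330.0, 224.0, 11.0, 26.0], 0.49), ([407.0, 231.0, 6.0, 50.0], 0.39)]
mat [([320.0, 213.0, 104.0, 83.0], 0.65), ([412.0, 230.0, 2.0, 53.0], 0.55), ([330.0, 226.0, 9.0, 25.0], 0.5)]
specimen_jar [([281.0, 131.0, 14.0, 22.0], 0.75)]
gauze_pack [([336.0, 154.0, 30.0, 24.0], 0.88)]
saline_bottle [([236.0, 122.0, 21.0, 30.0], 0.6)]
[[321.9, 0.0, 282.7], [0.0, 321.9, 204.5], [0.0, 0.0, 1.0]] [[0.0005, -0.9642, -0.2651, 0.0667], [1.0, 0.0003, 0.0009, -0.0001], [-0.0007, -0.2651, 0.9642, -0.1429], [0.0, 0.0, 0.0, 1.0]] [3.75403852e-05 9.89806096e-01 1.42421527e-01 6.89867316e-06] 1.0
```

```bash
python3 - <<'E'
import cv2
a=cv2.imread("pics/top0.png")[90:320,130:450]; cv2.imwrite("pics/t0c.png",cv2.resize(a,None,fx=2.5,fy=2.5,interpolation=cv2.INTER_CUBIC))
a=cv2.imread("pics/scene0.png")[150:290,170:410]; cv2.imwrite("pics/s0c.png",cv2.resize(a,None,fx=3.3,fy=3.3,interpolation=cv2.INTER_CUBIC))
E
```

```text
(no output)
```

View pics/t0c.png

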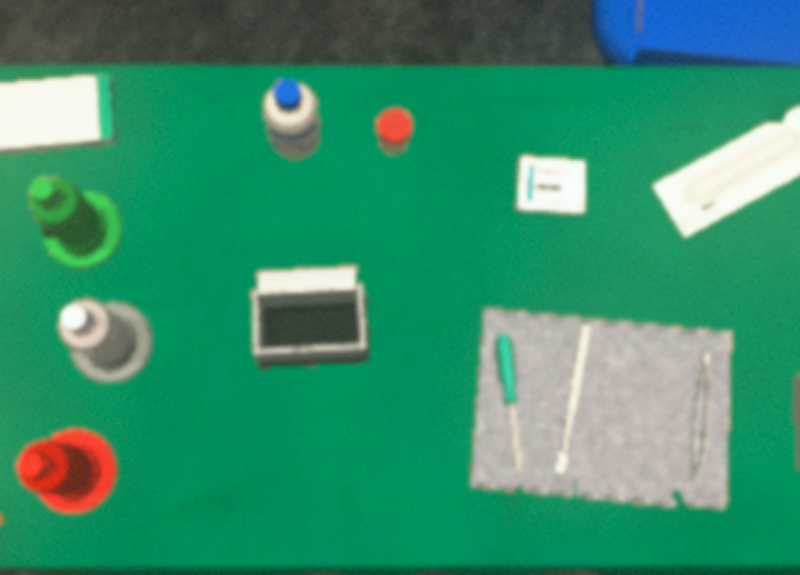

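View pics/s0c.png

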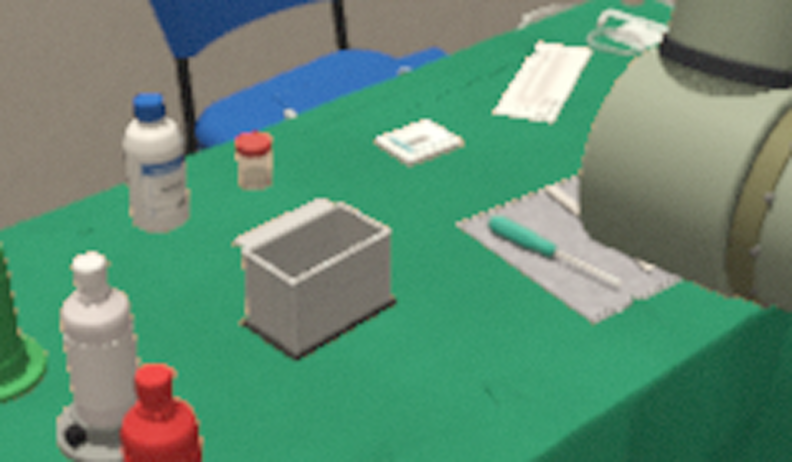

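The top view shows three instruments: the hex driver (crop 508,400), one elevator (575,398) and the forceps (702,415). All have their handles up, away from the robot. The three cans are green (75,220), white (105,335) and red (70,470). The white-capped one, with its cap at crop (75,315), fits "white sprung cap"; green and red are look-alikes. The cup's lip faces up in the picture, which is +x.

```bash
cat > h.py <<'E'
from cell import bot
import numpy as np, cv2
from scipy.spatial.transform import Rotation as R
def q(Rm):
    x,y,z,w=R.from_matrix(Rm).as_quat(); return np.array([w,x,y,z])
def rotm(w4): return R.from_quat([w4[1],w4[2],w4[3],w4[0]]).as_matrix()
def unproj(c,px,z,pose=None):
    k=bot.calibration(c)
    if c=="wrist":
        T=np.eye(4); T[:3,:3]=pose[1]; T[:3,3]=pose[0]; T=T@k["hand_eye"]
    else: T=np.linalg.inv(k["extrinsics"])
    d=T[:3,:3]@np.linalg.inv(k["mtx"])@np.array([px[0],px[1],1.]); o=T[:3,3]
    return o+d*(z-o[2])/d[2]
def pose(): return bot.read_position(),rotm(bot.read_tool_rot())
def frame(yaw,tilt):
    """tool frame for an instrument whose tip->handle azimuth is yaw, raised by tilt from horizontal; tool y across it"""
    h=np.array([np.cos(yaw),np.sin(yaw),0]); up=np.array([0,0,1.])
    a=np.cos(tilt)*h+np.sin(tilt)*up      # instrument axis, tip->handle
    z=np.sin(tilt)*h-np.cos(tilt)*up      # approach
    x=a; return np.column_stack([x,np.cross(z,x),z])
E
python3 - <<'E'
from h import *
f=lambda u,v,z: np.round(unproj("top",(u/2.5+130,v/2.5+90),z),3)
for n,e,t,z in [("hex",(503,337),(519,470),.0125),("elev",(586,325),(561,468),.008),("forc",(707,353),(695,480),.0075)]:
    e=f(*e,z);t=f(*t,z); print(n,e,t,np.linalg.norm(e-t),np.arctan2(*(e-t)[[1,0]]))
for p in [(257,268),(355,266),(255,348),(367,345)]: print("cup",f(*p,.08))
print("cap",f(73,314,.166),"bottle",f(288,92,.138),"red cap",f(40,467,.166),f(45,187,.166))
print(pose()[1])
E
```

```text
hex [ 0.54  -0.164  0.012] [ 0.393 -0.178  0.012] 0.14766516176810293 0.09495170634275621
elev [ 0.555 -0.258  0.008] [ 0.395 -0.225  0.008] 0.1633676834627951 -0.203397888725354
forc [ 0.523 -0.394  0.008] [ 0.382 -0.372  0.008] 0.1427059914649697 -0.15478038537171337
cup [0.603 0.106 0.08 ]
cup [0.606 0.001 0.08 ]
cup [0.517 0.106 0.08 ]
cup [ 0.521 -0.012  0.08 ]
cap [0.537 0.275 0.166] bottle [0.779 0.071 0.138] red cap [0.39  0.298 0.166] [0.666 0.309 0.166]
[[ 9.59432217e-01  2.81939391e-01  2.43498155e-05]
 [ 2.81939392e-01 -9.59432214e-01 -7.23503652e-05]
 [ 2.96357951e-06  7.62804434e-05 -9.99999997e-01]]
```

```bash
python3 - <<'E'
from h import *
D=frame(0,0)
for n,p in [("cup",(.48,.05,.30)),("mat",(.42,-.27,.27))]:
    try: bot.move_pose(p,q(D))
    except bot.PlanningError as e: print(n,e); continue
    P=pose(); im=bot.camera("wrist"); cv2.imwrite(f"pics/w_{n}.png",im[:,:,::-1]); np.savez(f"w_{n}.npz",p=P[0],R=P[1])
    for t in ["soak_cup"] if n=="cup" else ["elevator_1","forceps","hex_driver"]:
        print(t,[(np.round(d["bbox"]).tolist(),round(d["confidence"],2)) for d in bot.search_frame("wrist",t)])
for tilt in (50,55,60):
  for yo in (-.036,0,.036):
    g=np.array([.553+.04,.05+yo,.1]); 
    for s in (1,-1):
      F=frame(0.03,np.radians(tilt)); 
      if s<0: F=F@np.diag([-1,-1,1])
      print(tilt,yo,s,[None if j is None else np.round(j,2).tolist() for j in [bot.solve_ik(g+[0,0,dz],q(F)) for dz in (0,.13)]])
print(bot.read_clock())
E
python3 -c "
import cv2,numpy as np
a=[cv2.imread(f'pics/w_{n}.png') for n in ('cup','mat')]
for n,i in zip('cm',a): cv2.imwrite(f'pics/w{n}z.png',cv2.resize(i,(800,600)))"
```

```text
soak_cup [([225.0, 58.0, 112.0, 94.0], 0.66), ([473.0, 109.0, 49.0, 122.0], 0.63)]
elevator_1 [([244.0, 55.0, 32.0, 140.0], 0.81), ([174.0, 42.0, 237.0, 182.0], 0.57)]
forceps [([361.0, 85.0, 26.0, 114.0], 0.73)]
hex_driver [([183.0, 66.0, 30.0, 130.0], 0.97)]
50 -0.036 1 [[-0.19, 0.42, -1.19, -0.9, 0.16, 3.0], [-0.19, 0.02, -1.05, -0.36, 0.16, 3.0]]
50 -0.036 -1 [[-0.19, 0.42, -1.19, -0.9, 0.16, -0.14], [-0.19, 0.02, -1.05, -0.36, 0.16, -0.14]]
50 0 1 [[-0.09, 0.42, -1.19, -0.91, 0.09, 3.07], [-0.09, 0.02, -1.04, -0.37, 0.09, 3.07]]
50 0 -1 [[-0.09, 0.42, -1.19, -0.91, 0.09, -0.07], [-0.09, 0.02, -1.04, -0.37, 0.09, -0.07]]
50 0.036 1 [[0.02, 0.43, -1.17, -0.9, 0.01, 3.13], [0.02, 0.04, -1.03, -0.37, 0.01, 3.13]]
50 0.036 -1 [[0.02, 0.43, -1.17, -0.9, 0.01, -0.01], [0.02, 0.04, -1.03, -0.37, 0.01, -0.01]]
55 -0.036 1 [[-0.2, 0.53, -1.26, -1.17, 0.18, 3.01], [-0.2, 0.05, -1.14, -0.56, 0.18, 3.01]]
55 -0.036 -1 [[-0.2, 0.53, -1.26, -1.17, 0.18, -0.13], [-0.2, 0.05, -1.14, -0.56, 0.18, -0.13]]
55 0 1 [[-0.09, 0.53, -1.26, -1.17, 0.1, 3.07], [-0.09, 0.06, -1.13, -0.58, 0.1, 3.07]]
55 0 -1 [[-0.09, 0.53, -1.26, -1.17, 0.1, -0.07], [-0.09, 0.06, -1.13, -0.58, 0.1, -0.07]]
55 0.036 1 [[0.01, 0.53, -1.24, -1.16, 0.01, 3.13], [0.01, 0.07, -1.12, -0.58, 0.01, 3.13]]
55 0.036 -1 [[0.01, 0.53, -1.24, -1.16, 0.01, -0.01], [0.01, 0.07, -1.12, -0.58, 0.01, -0.01]]
60 -0.036 1 [None, [-0.21, 0.12, -1.22, -0.8, 0.2, 3.02]]
60 -0.036 -1 [None, [-0.21, 0.12, -1.22, -0.8, 0.2, -0.12]]
60 0 1 [None, [-0.1, 0.12, -1.22, -0.81, 0.11, 3.08]]
60 0 -1 [None, [-0.1, 0.12, -1.22, -0.81, 0.11, -0.06]]
60 0.036 1 [None, [0.01, 0.14, -1.2, -0.82, 0.01, 3.13]]
60 0.036 -1 [None, [0.01, 0.14, -1.2, -0.82, 0.01, -0.01]]
4.9167
```

View pics/wcz.png

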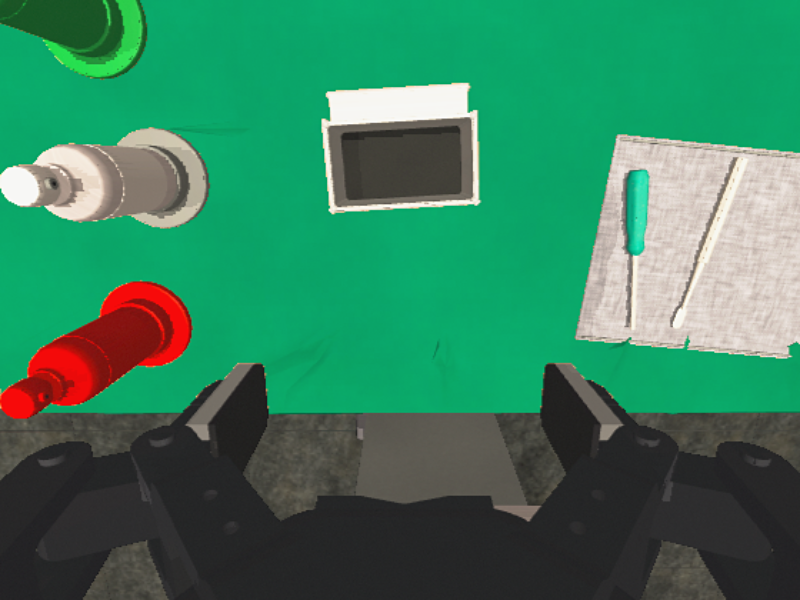

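View pics/wmz.png

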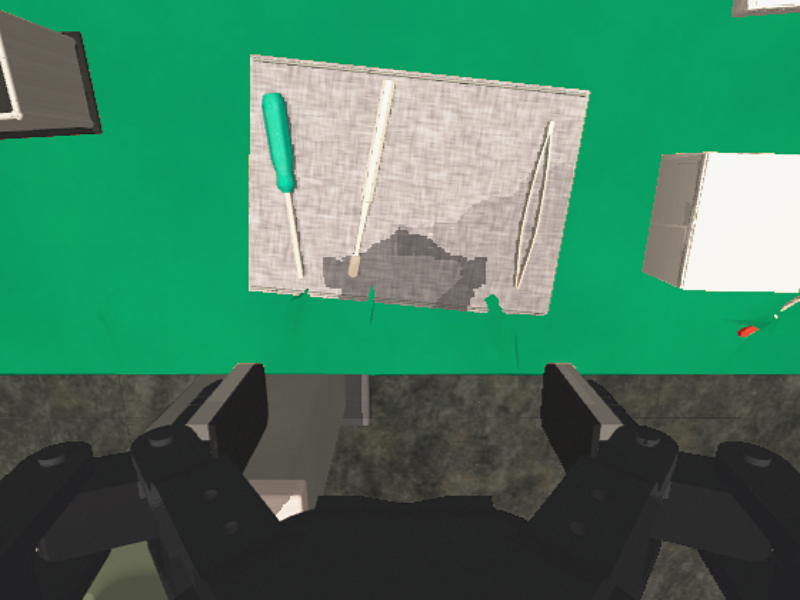

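The wrist view over the mat (800x600) shows the hex driver from end (273,94) to tip (301,276), the elevator from (389,82) to (352,275), and the forceps from (551,122) to (517,287). In the cup view the rim corners are (332,212), (479,203), (478,111) and (323,121), with the lip side up.

```bash
python3 - <<'E'
from h import *
s=.7
def up(n,p,z):
    d=np.load(f"w_{n}.npz"); return unproj("wrist",(p[0]*s,p[1]*s),z,(d["p"],d["R"]))
im=[(332,212),(479,203),(478,111),(323,121),(328,92),(468,84)]
loc=np.array([(-33,57),(-33,-57),(33,-57),(33,57),(52,51),(52,-51)])/1e3
W=np.array([up("cup",p,.08)[:2] for p in im]); 
a,b=loc-loc.mean(0),W-W.mean(0)
th=np.arctan2((a[:,0]*b[:,1]-a[:,1]*b[:,0]).sum(),(a*b).sum()); c,sn=np.cos(th),np.sin(th)
Rm=np.array([[c,-sn],[sn,c]]); t=W.mean(0)-Rm@loc.mean(0)
print("cup",t,th,"res mm",np.round((W-loc@Rm.T-t)*1e3,1).tolist())
print("cap",up("cup",(18,186),.166))
for n,e,tp,z,off in [("hex",(273,94),(301,276),.0125,.077),("elev",(389,82),(352,275),.008,.084),("forc",(551,122),(517,287),.0075,.071)]:
    e=up("mat",e,z);tp=up("mat",tp,z); print(n,e[:2],tp[:2],np.linalg.norm(e-tp),np.arctan2(*(e-tp)[[1,0]]))
for x,y in ((.5,-.17),(.52,-.25),(.5,-.385)):
  for yaw in(.1,-.2):
    j=[bot.solve_ik(np.array([x,y,z]),q(frame(yaw,-np.radians(15)))) for z in (.005,.12)]; print([None if k is None else np.round(k,2).tolist() for k in j])
E
```

```text
cup [0.54918559 0.04984419] 0.05884803195462664 res mm [[-0.8, 0.2], [-0.7, -0.5], [0.4, -0.7], [0.2, 0.2], [0.8, 0.5], [0.1, 0.2]]
cap [0.53555175 0.27535657 0.166     ]
hex [ 0.54294547 -0.16372343] [ 0.39198495 -0.17760943] 0.15159782543472086 0.09172622169894469
elev [ 0.55273716 -0.25734809] [ 0.39190408 -0.22274098] 0.16451423073559812 -0.21194254366307905
forc [ 0.52240144 -0.39163067] [ 0.38074333 -0.37281248] 0.14290256802056853 -0.13206907388593245
[[-0.4, 0.7, -0.24, 0.86, -0.12, 2.66], [-0.4, 0.57, -0.15, 1.09, -0.12, 2.66]]
[[-0.43, 0.72, -0.21, 0.89, -0.06, 2.92], [-0.43, 0.58, -0.12, 1.12, -0.06, 2.92]]
[[-0.5, 0.77, -0.1, 0.92, -0.15, 2.56], [-0.5, 0.64, -0.01, 1.14, -0.15, 2.56]]
[[-0.53, 0.79, -0.07, 0.97, -0.08, 2.82], [-0.53, 0.66, 0.03, 1.18, -0.08, 2.82]]
[[-0.68, 0.83, 0.04, 0.96, -0.18, 2.37], [-0.68, 0.72, 0.13, 1.17, -0.18, 2.37]]
[[-0.71, 0.86, 0.1, 1.04, -0.13, 2.64], [-0.71, 0.75, 0.19, 1.24, -0.13, 2.64]]
```

```bash
cat >> h.py <<'E'
CUP=np.array([.5500,.0497]); CY=.056
TIP={"hex_driver":.0125,"elevator_1":.008,"forceps":.0075}
HAND={"hex_driver":(1.0,.116,14,52,.008,-.0185,-.038),   # -, grip dist, beta, gripper tilt, tcp z, slot x, slot y
      "elevator_1":(1.0,.122,8,54,.0055,-.020,-.001),
      "forceps":(1.0,.118,8,54,.0055,-.020,.030)}
def look(names=HAND):
    bot.move_pose((.42,-.27,.27),q(frame(0,0))); P=pose(); im=bot.camera("wrist")
    for n in names: print(n,[(np.round(d["bbox"]).tolist(),round(d["confidence"],2)) for d in bot.search_frame("wrist",n)])
    return im,P
def pick(n,tip,yaw):
    _,g,b,_,z,_,_=HAND[n]; F=frame(yaw,-np.radians(b)); h=np.array([np.cos(yaw),np.sin(yaw)])
    p=np.append(np.array(tip)+g*h,z); bot.set_gripper(.55,60)
    bot.move_pose(p+[0,0,.12],q(F)); print("hit",bot.move_linear(p,.1,until_force=8))
    P=pose(); bot.set_gripper(0,60); print("width",bot.read_gripper_width(),"pad",bot.read_finger_force(),"z",P[0][2])
    P=pose(); tt=P[1].T@(np.append(tip,TIP[n])-P[0]); np.save("tt.npy",tt)
    bot.move_linear(P[0]+[0,0,.2],.15); print("width",bot.read_gripper_width(),"t",bot.read_clock())
def slot(n,dz=0):
    _,g,b,gt,z,sx,sy=HAND[n]; F=frame(CY,np.radians(gt)); c,s=np.cos(CY),np.sin(CY)
    X=np.array([CUP[0]+c*sx-s*sy,CUP[1]+s*sx+c*sy,.005+dz]); return X-F@np.load("tt.npy"),q(F)
E
python3 - <<'E'
from h import *
n="hex_driver"
pick(n,(.3920,-.1775),.0925)
for m in HAND:
    print(m,[None if j is None else np.round(j,2) for j in (bot.solve_ik(*slot(m,d)) for d in (0,.13))])
bot.move_pose(*slot(n,.13)); print(bot.read_gripper_width(),bot.read_clock())
a=bot.camera("wrist"); b=bot.camera("scene")[100:310,150:430]; 
cv2.imwrite("pics/h1.png",np.hstack([cv2.resize(a,(400,300)),cv2.resize(b,(400,300))])[:,:,::-1])
E
```

```text
hit False
width 0.19887925117079955 pad 60.446341037750244 z 0.008613385200322787
width 0.19339641094438134 t 9.4083
hex_driver [array([-0.21,  0.41, -1.23, -0.97,  0.21,  2.97]), array([-0.21, -0.01, -1.08, -0.39,  0.21,  2.97])]
elevator_1 [array([-0.11,  0.46, -1.28, -1.1 ,  0.14,  3.04]), array([-0.11, -0.01, -1.13, -0.48,  0.14,  3.04])]
forceps [array([-0.02,  0.46, -1.27, -1.1 ,  0.06,  3.1 ]), array([-0.02, -0.01, -1.12, -0.49,  0.06,  3.1 ])]
0.1996277963344017 10.875
```

View pics/h1.png

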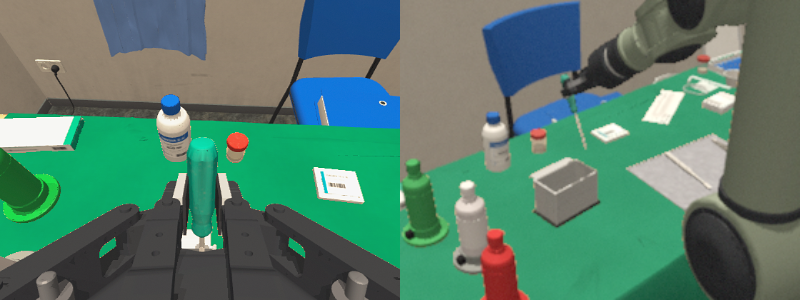

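The hex driver is held at mid-handle, upright with its tip down and centred between the fingers. The mat still holds the other two. Lowering it into the cup.

```bash
cat >> h.py <<'E'
def release(n):
    p,o=slot(n,-.004); hit=bot.move_linear(p,.08,until_force=5); P=pose(); w=bot.read_gripper_width()
    print("hit",hit,"above target mm",np.round((P[0]-slot(n)[0])*1e3,1),"w",w,"F",np.round(bot.read_ft_force(),1))
    return w
def letgo(w,d=.07):
    bot.set_gripper(min(w+d,1)); bot.wait(.4); P=pose()
    bot.move_linear(P[0]-.09*P[1][:,2]+[0,0,.02],.12); print("t",bot.read_clock())
E
python3 - <<'E'
from h import *
w=release("hex_driver")
b=bot.camera("scene")[150:270,190:350]; cv2.imwrite("pics/h2.png",cv2.resize(b,None,fx=4,fy=4,interpolation=cv2.INTER_CUBIC)[:,:,::-1])
E
```

```text
hit False above target mm [ 0.   0.  -3.7] w 0.1927919978362858 F [ 0.1 -0.4 -0.2]
```

View pics/h2.png

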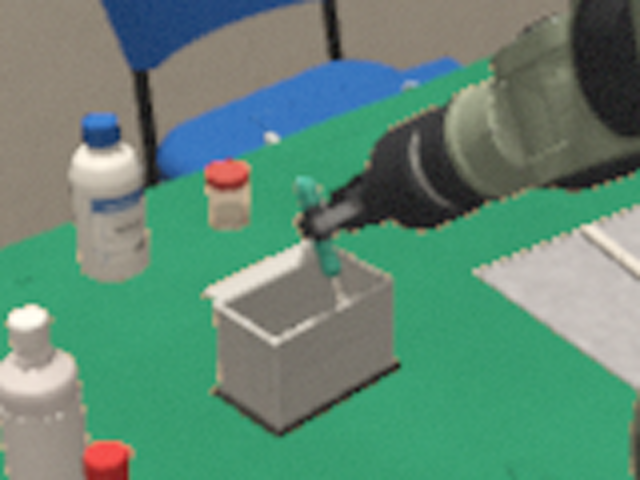

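The driver is inside the cup, leaning to the lip side, but the tip has not touched the floor yet. I'll go down to contact.

```bash
python3 - <<'E'
from h import *
p=pose()[0]; print(bot.move_linear(p-[0,0,.012],.03,until_force=4),(bot.read_position()-p)*1e3,bot.read_ft_force(),bot.read_gripper_width())
letgo(.195)
b=bot.camera("scene")[150:270,190:350]; cv2.imwrite("pics/h3.png",cv2.resize(b,None,fx=4,fy=4,interpolation=cv2.INTER_CUBIC)[:,:,::-1])
im,P=look(["elevator_1","forceps"])
E
```

```text
True [ 1.12152992 -0.09507824 -0.75124194] [0.16492138 0.37600612 4.36136381] 0.1948596124297225Traceback (most recent call last):
  File "<stdin>", line 3, in <module>
  File "h.py", line 46, in letgo
    bot.move_linear(P[0]-.09*P[1][:,2]+[0,0,.02],.12); print("t",bot.read_clock())
    ~~~~~~~~~~~~~~~^^^^^^^^^^^^^^^^^^^^^^^^^^^^^^^^^^
cell.PlanningError: the arm cannot follow that straight line within its joint ranges
```

```bash
sed -i '/move_linear(P\[0\]-.09/d' h.py; cat >> h.py <<'E'
    for v in ((-.04,.04),(-.03,.06),(-.02,.08),(0,.1)):
        try: bot.move_linear(P[0]+[v[0],0,v[1]],.12); break
        except bot.PlanningError: pass
    print(v,"t",bot.read_clock()); bot.move_linear(bot.read_position()+[0,0,.08])
def snap(f):
    b=bot.camera("scene")[150:270,190:350]; cv2.imwrite(f,cv2.resize(b,None,fx=4,fy=4,interpolation=cv2.INTER_CUBIC)[:,:,::-1])
E
python3 - <<'E'
from h import *
print(bot.read_gripper_width()); letgo(.195); 
snap("pics/h3.png"); im,P=look(["elevator_1","forceps","hex_driver"])
E
```

```text
0.26845711411424317
(-0.03, 0.06) t 15.025
elevator_1 [([244.0, 54.0, 31.0, 139.0], 0.96), ([357.0, 82.0, 32.0, 124.0], 0.41)]
forceps []
hex_driver [([0.0, 8.0, 74.0, 94.0], 0.53)]
```

View pics/h3.png

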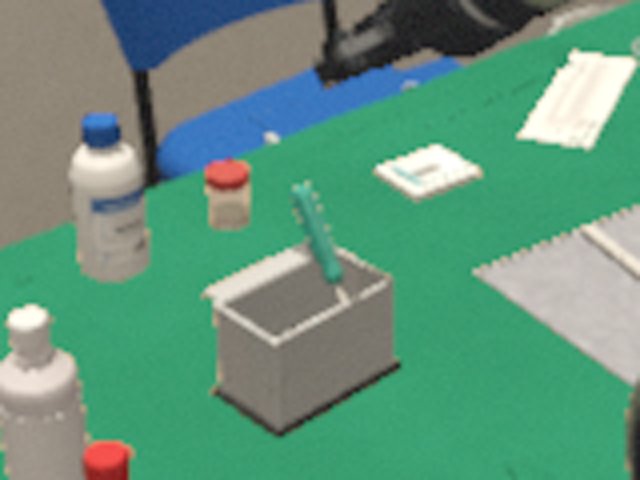

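The hex driver stands in the cup, leaning toward the lip. The elevator has not moved (same box), so it goes next.

```bash
sed -i 's/slot(n,-.004); hit=bot.move_linear(p,.08,until_force=5)/slot(n,.01); bot.move_linear(p,.1); hit=bot.move_linear(p-[0,0,.022],.04,until_force=4)/' h.py
python3 - <<'E'
from h import *
n="elevator_1"
pick(n,(.3919,-.2227),-.21)
bot.move_pose(*slot(n,.13)); print(bot.read_gripper_width(),bot.read_clock())
a=bot.camera("wrist"); b=bot.camera("scene")[100:310,150:430]; 
cv2.imwrite("pics/e1.png",np.hstack([cv2.resize(a,(400,300)),cv2.resize(b,(400,300))])[:,:,::-1])
E
```

```text
hit False
width 0.08868490671938174 pad 59.72650945186615 z 0.006171219759693033
width 0.08916894341715718 t 21.625
0.09108621355040655 23.1
```

View pics/e1.png

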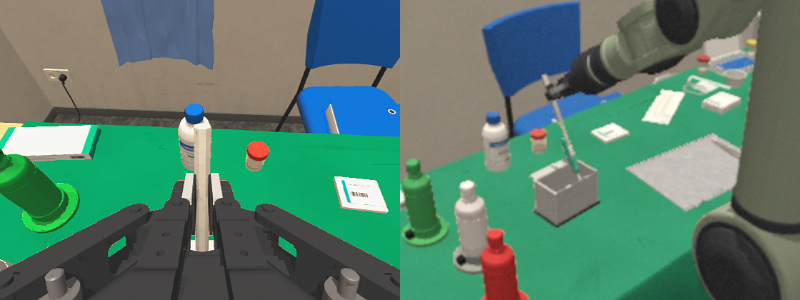

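The elevator is held straight, with no slip.

```bash
python3 - <<'E'
from h import *
w=release("elevator_1"); letgo(w,.08)
snap("pics/e2.png"); im,P=look(["forceps","elevator_1"]); cv2.imwrite("pics/m2.png",im[:,:,::-1]); np.savez("w_m2.npz",p=P[0],R=P[1])
a=cv2.imread("pics/e2.png"); cv2.imwrite("pics/e2m.png",np.hstack([cv2.resize(a,(400,300)),cv2.resize(im[:,:,::-1],(400,300))]))
E
```

```text
hit True above target mm [ 2.5 -0.3 -1.4] w 0.09318507749106637 F [ 2.8 -0.1  5. ]
(-0.03, 0.06) t 26.3083
forceps [([362.0, 85.0, 24.0, 115.0], 0.96)]
elevator_1 [([1.0, 69.0, 4.0, 9.0], 0.53)]
```

View pics/e2m.png

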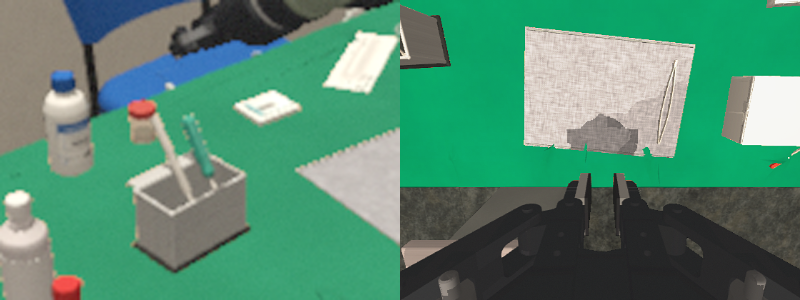

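Both stand leaning over the lip. Only the forceps remain on the mat, and they have not moved.

```bash
python3 - <<'E'
from h import *
n="forceps"
pick(n,(.3807,-.3728),-.135)
bot.move_pose(*slot(n,.13)); print(bot.read_gripper_width(),bot.read_clock())
a=bot.camera("wrist"); b=bot.camera("scene")[100:310,150:430]; 
cv2.imwrite("pics/f1.png",np.hstack([cv2.resize(a,(400,300)),cv2.resize(b,(400,300))])[:,:,::-1])
E
```

```text
hit False
width 0.12467754612876361 pad 59.04882788658142 z 0.006267070491036565
width 0.12609426042652216 t 33.075
0.12249131280707638 34.8083
```

View pics/f1.png

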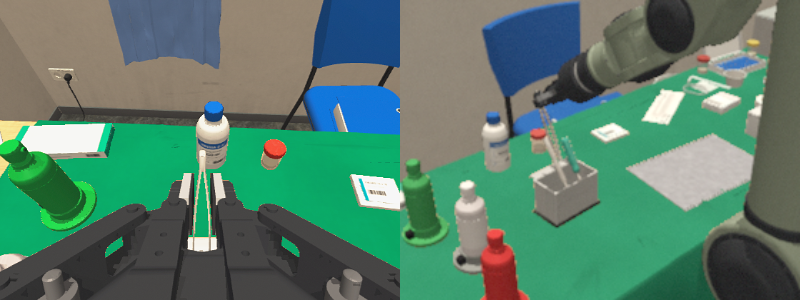

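The forceps are held straight. I'll place them and check the whole cup from above.

```bash
python3 - <<'E'
from h import *
w=release("forceps"); letgo(w,.08)
snap("pics/f2.png")
bot.move_pose((.48,.05,.30),q(frame(0,0))); P=pose(); im=bot.camera("wrist"); np.savez("w_f.npz",p=P[0],R=P[1])
b=im[0:200,160:427,::-1]
a=cv2.imread("pics/f2.png"); cv2.imwrite("pics/f2m.png",np.hstack([cv2.resize(a,(400,300)),cv2.resize(b,(400,300))]))
print(bot.read_clock())
E
```

```text
hit True above target mm [ 2.  -0.1 -1.3] w 0.12552218802413495 F [ 2.6 -0.4  3.8]
(-0.03, 0.06) t 38.0083
40.25
```

View pics/f2m.png

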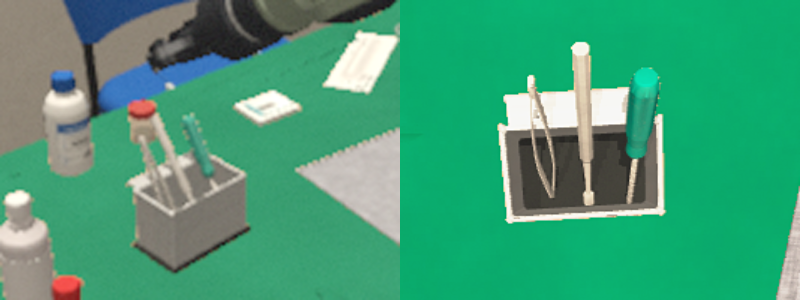

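All three lean out over the lip with tips inside the cup. Candidate caps in the first top crop are green (47,187), white (75,315) and red (40,467). Only the white one fits the description. I'll confirm it from closer.

```bash
python3 - <<'E'
from h import *
bot.set_gripper(0,20)
bot.move_pose((.49,.275,.32),q(frame(0,0))); P=pose(); im=bot.camera("wrist"); np.savez("w_cap.npz",p=P[0],R=P[1])
print([(np.round(d["bbox"]).tolist(),round(d["confidence"],2)) for d in bot.search_frame("wrist","cap_top")])
cv2.imwrite("pics/cap.png",cv2.resize(im[0:240,120:440,::-1],(800,600)))
E
```

```text
[([268.0, 125.0, 33.0, 30.0], 0.9), ([238.0, 265.0, 8.0, 21.0], 0.55)]
```

View pics/cap.png

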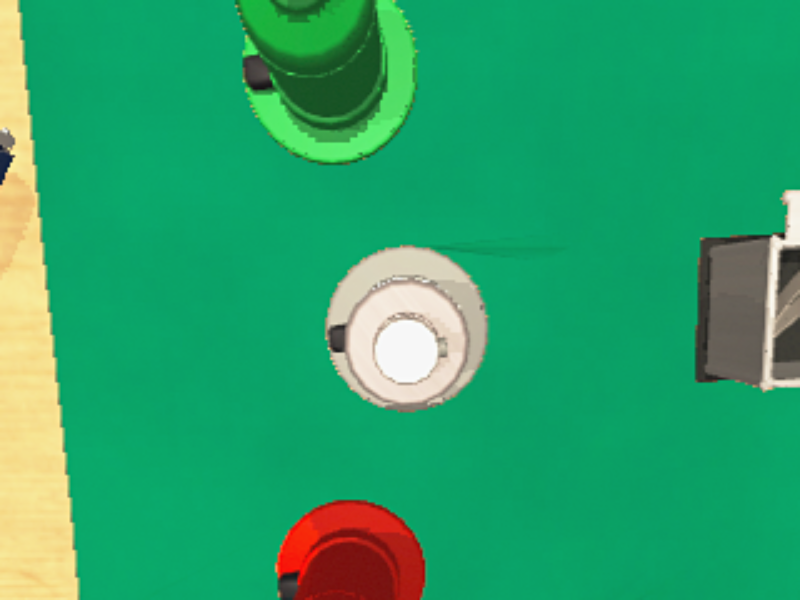

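The white cap is at crop (406,351), with its nozzle facing the cup. Green and red are well clear, so I'll press it.

```bash
python3 - <<'E'
from h import *
d=np.load("w_cap.npz"); c=unproj("wrist",(282.4,140.4),.166,(d["p"],d["R"])); print(c)
F=q(frame(0,0))
bot.move_pose(c+[0,0,.03],F)
print(bot.move_linear(c-[0,0,.012],.02,until_force=1.5),bot.read_position(),bot.read_ft_force())
z0=bot.read_position()
print(bot.move_linear(z0-[0,0,.012],.01,until_force=12),bot.read_position()-z0,bot.read_ft_force())
bot.wait(.3); print(bot.read_position()-z0,bot.read_ft_force())
bot.move_linear(c+[0,0,.1],.05)
bot.move_pose((.48,.05,.32),F); im=bot.camera("wrist"); top=bot.camera("top")[90:320,130:450]
cv2.imwrite("pics/end.png",np.hstack([cv2.resize(im,(400,300)),cv2.resize(top,(400,300))])[:,:,::-1])
print(bot.read_clock())
E
```

```text
[0.53545776 0.27495563 0.166     ]
True [0.5353583  0.2749195  0.16446716] [0.99069452 0.08454459 3.09024484]
True [ 6.26081743e-05  2.79052153e-05 -4.21455958e-03] [-1.23729854 -1.1978445   5.8086531 ]
[ 9.25359293e-05  2.62701598e-05 -4.19980591e-03] [-0.85436711 -0.94836493  6.63343751]
55.6333
```

View pics/end.png

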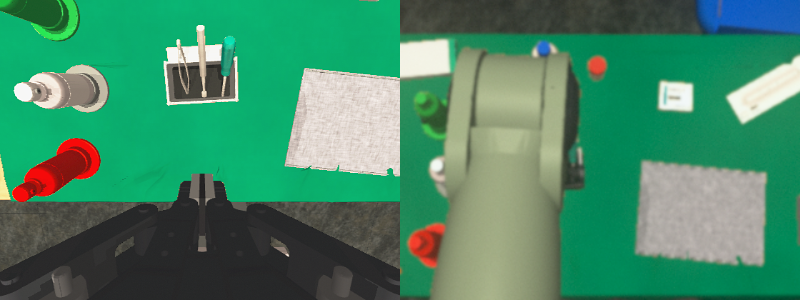

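The press reached about 5.7 mm at 6.6 N, so it may have stopped just short of full travel. I'll press again firmly onto the end stop.

```bash
python3 - <<'E'
from h import *
c=np.array([.5354,.2749,.166]); F=q(frame(0,0))
bot.move_pose(c+[0,0,.03],F); f0=bot.read_ft_force()[2]
bot.move_linear(c+[0,0,.002],.05)
for k in range(5,16):
    z=.166-k/1000
    h=bot.move_linear([c[0],c[1],z],.01,until_force=20); f=bot.read_ft_force()[2]-f0; print(k,h,bot.read_position()[2],f)
    if f>14 or h: break
bot.wait(.5); print(bot.read_position()[2],bot.read_ft_force()[2]-f0)
bot.move_linear(c+[0,0,.1],.05)
bot.move_pose((.48,.05,.32),F); im=bot.camera("wrist"); cv2.imwrite("pics/end2.png",im[:280,:,::-1])
print(bot.read_clock())
E
```

```text
5 False 0.1614820144097105 4.974753690437663
6 False 0.16055219216693367 5.809458427670859
7 False 0.16005110960924895 9.132843102374983
8 False 0.1599701718049598 13.707169650659859
9 False 0.1598809060472987 19.245402326861107
0.1598664937691789 19.796810302644023
70.7417
```

View pics/end2.png

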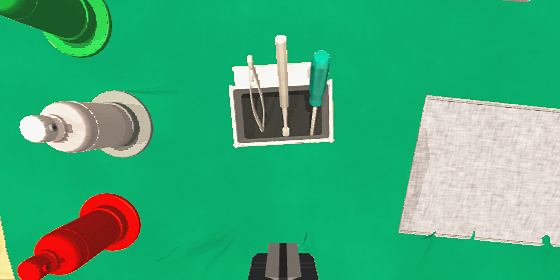

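The cap reached its hard stop (force rose to 19.8 N at z = 0.1599, about 6 mm down) and was released. The instruments still lean over the lip and nothing else has moved.

```bash
python3 -c "
from cell import bot
print(bot.close_job())"
```

```text
the job is handed in; nothing more can be done
None
```

The job is handed in: the hex driver, the one elevator present and the forceps stand tip-down in the cup, leaning over the lip; I then pressed the white cap twice, the first press perhaps just short of full travel and the second down to its stop, and released it.

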